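# Lay the large canvas down for priming

### The arm

A 7-joint arm with a two-finger parallel gripper is mounted at the origin on the work surface. World frame = base frame: x ahead of the robot, y to its left, z up, the work surface at z = 0. Lengths are in mm, angles in rad, forces in N, time in s.
With the tool pointing down it reaches from about 400 to 900 mm from the base axis. Payload 5.5 kg.
Tool frame: the origin (TCP) lies between the finger pads; the fingertips stand 19 mm ahead of it and the grasp point (between the pads) is the TCP; z points along the fingers, y is the direction in which the jaws open and shut (so a half turn about z gives the same grasp; the last joint's range is limited). The gripper opens to 85 mm and grips with 20 to 120 N. Pads are 22 mm wide; open, the fingers measure 114 mm over their backs; the gripper's body (76 mm by 85 mm) begins 54 mm behind the grasp point. The pads swing forward as they close: fully open they stand 13 mm farther back than shut.
Start: joints at [1.476, 0.501, -0.427, 1.55, 0.221, 1.138, -0.21], TCP at [227.671, -608.823, 250.31] pointing down, gripper open.
Joint ranges: [-2.88, 2.88], [-0.31, 2.03], [-1.54, 1.56], [0.2, 2.42], [-1.41, 4.55], [0.19, 2.02], [-2.57, 2.57]. Speed limits (rad/s): [2.57, 2.57, 3.14, 3.14, 3.14, 3.14, 3.14].

### API

Orientations are given as a rotation vector (axis times angle).
In Python, from bench import * gives the robot as it stands.
- The arm moves only by the shell command python3 -m pendant 'ROWS' [OPENING] [FORCE]. ROWS is JSON, a list of rows, each a list of 4 numbers: the shift along the tool's x, y, z in mm, then the turn about the tool's z in rad. In form: [[tx, ty, tz, twist], ...]. A call has exactly 5 rows; each row is the pose to reach, as a shift and turn from the pose commanded when the call began, along the tool's axes at that moment; what a row does not reach only later rows make up. A row lasts 1/8 s, in which the tool goes at most 62.5 mm and 10.7 degrees, less where a joint would pass 70% of its speed; a pose out of reach is approached as far as the arm can. A call with a gripper value outside its range is refused whole. OPENING is the closure in counts, from 0 (fully open) to 255 (shut), set as the call begins (- or left out, the last holds). The fingers move at their own pace and stop on an object; FORCE is the grip in N (left out, the last holds). Time passes only in rows, so rows that repeat a pose let the fingers close, or fill a call up. It gives the time, the measured TCP pose, the force and the opening at its end, in the units of the state.
- read_state(): the state, without advancing time (a new reading comes with each control period).
- capture(name): name is "scene" or "top"; returns a dict with "img" (420x560x3 uint8, red, green, blue), "mtx" (3x3 intrinsics, pixels), "k1" (the pictures are not rectified: a ray, as slopes to the right and down, at radius r is drawn at 1 + k1 r^2 times it, then the intrinsics apply), "cam_to_world" (4x4, takes a point from camera to world coordinates). Camera axes: x right, y up, looking along -z (the intrinsics and any distortion apply to the point x, -y, -z); pixel columns grow to the right and rows downward; lengths in mm; the calibration is good to about 2 mm. A picture is of the moment at which its call begins. There is no depth.
- close_job(): hands the job in, once; it reports no verdict.
The state is a dict: "time": time; "qpos": joint angles; "qd": joint speeds; "tau": joint torques, N m; "ee_pos": TCP position; "tool_rot": TCP orientation; "wrist_force": force on the tool from outside, world axes, zero at the start; "torque": the same for the moment, N m; "opening": finger opening in mm.
Only numpy, scipy, OpenCV 4.12 (cv2) and the standard library are available. Lean on these libraries where they do the work, as an engineer would, in place of code of your own. Each camera call takes 0.05 s, during which the arm holds its last target. There are 200 camera calls.

### The job

Get the larger of the two blank canvases ready for priming on the wooden work board: with the fingertips push it over backwards so that it lies flat on its back, white face up, and then push it along the board until its whole top edge is flush against the wooden stop strip. Only push it, do not grip, lift or carry it. Leave the small canvas standing where it is and do not shift the other things.

Things in the scene. Friction and masses are not known exactly. Their poses are not given: they have to be found in the camera images.
- board: fixed plywood work board on the table, 460 mm (its x) by 460 mm (its y), 12 mm thick; a wooden stop strip (25 mm wide, 22 mm above the board) runs along its whole +x end, inner face at x = 205 mm. Origin at the centre of its underside, z up; +x runs towards the strip, roughly along world -y (within 15 degrees).
- strip (a point): point on the inner face of the stop strip, at the middle of its length, half-way up (23 mm above the table)
- canvas: large blank canvas, loose, white cloth on a wooden frame open at the back: 170 mm wide (y), 150 mm tall (z), 38 mm deep (x), about 0.25 kg. Starts upright on the board. Origin at the centre of its bottom edge; z to its top edge; white face looks along -x, open back along +x, which starts along the board's +x (within 12 degrees). Lying on its back, -x points up and z is level.
- canvas_center (a point): centre of the large canvas (mid width, height and depth), 75 mm from its bottom edge. Pushed high on the white face the canvas tips and does not slide; past about 14 degrees it falls over by itself towards the strip and comes to lie 40 mm or more short of it.
- canvas_top_left (a point): the +y end of the large canvas's top edge, half-way through the depth. If this corner or the other meets the strip first, a push at the middle of the bottom edge may jam; a push nearer the other side of the bottom edge turns the canvas flush
- canvas_top_right (a point): the -y end of the large canvas's top edge, half-way through the depth
- small_canvas: the small square canvas, a bystander of the same make: 100 mm wide (its y) and 100 mm tall (its z), 38 mm deep (its x), standing upright on the board beside the large one, centre lines about 200 mm apart; origin at the centre of its bottom edge. It may stand on either side of the large one.
- jar: bystander: closed jar, diameter 60 mm, 70 mm tall, standing on the board about 150 mm from the small canvas, between it and the stop strip; origin at the centre of its underside
- mug: bystander: steel mug with brushes standing in it, diameter 72 mm, 85 mm tall (170 mm with the brushes), on the table off the end of the board opposite the stop strip; origin at the centre of its underside
- can: bystander: plain metal can, diameter 66 mm, 115 mm tall, on the table behind the stop strip; origin at the centre of its underside
- tape: bystander: roll of tape lying flat, diameter 90 mm, 24 mm tall, on the table behind the stop strip; origin at the centre of its underside
- knife: bystander: palette knife, 200 mm long, lying on the table off the board's end opposite the stop strip; origin on its underside, its x along its length
Things that resemble listed ones, but are neither listed nor needed, are in the scene too. What is shaped like the canvas but blue or purple is not meant.

How it is judged:
By the outcome, as a careful person would: the job done as asked, in the order asked, and still so for the second after the job is handed in, with the robot touching nothing.
It also fails if it takes over 69 s, if anything falls off the work surface, if the arm or the gripper's body presses on something with over 40 N, if the wrist force passes 120 N, or if a joint passes its speed limit or range.

## Working session

There is one attempt and no reset: what is moved stays moved. The work goes in short steps, Python scripts to look and compute and a shell command to move; the robot and the scene stay as the last step left them, time stands still between calls to the robot, and variables do not carry over. Pictures are saved under pics/ and viewed, about 8 in all and at most 12, crops included, and the job is handed in when it is done.

```bash
mkdir -p pics; cat > h.py <<'E'
from bench import *
import numpy as np, cv2
from scipy.spatial.transform import Rotation as R
def snap(n,f):
    c=capture(n); cv2.imwrite('pics/'+f,c['img'][:,:,::-1]); np.save('pics/'+f+'.npy',c,allow_pickle=True); return c
def load(f): return np.load('pics/'+f+'.npy',allow_pickle=True).item()
def ray(c,uv):
    uv=np.array(uv,float).reshape(-1,1,2)
    p=cv2.undistortPoints(uv,c['mtx'],np.array([c['k1'],0,0,0,0.]))[:,0]
    d=np.c_[p[:,0],-p[:,1],-np.ones(len(p))]@c['cam_to_world'][:3,:3].T
    return c['cam_to_world'][:3,3],d
def onz(c,uv,z):
    o,d=ray(c,uv); return o+d*((z-o[2])/d[:,2])[:,None]
E
python3 - <<'E'
from h import *
for n in('scene','top'):
    c=snap(n,n+'0.png'); print(n,c['cam_to_world'].round(2).tolist(),c['k1'],c['mtx'].round(0).tolist())
s=read_state();print(s['ee_pos'],R.from_rotvec(s['tool_rot']).as_matrix().round(3),s['opening'],s['time'])
E
```

```text
scene [[0.14, -0.75, 0.64, 1355.95], [0.99, 0.1, -0.1, -77.78], [0.01, 0.65, 0.76, 1188.91], [0.0, 0.0, 0.0, 1.0]] 0.01898032195917814 [[449.0, 0.0, 278.0], [0.0, 449.0, 221.0], [0.0, 0.0, 1.0]]
top [[-0.0, 1.0, -0.08, 362.95], [-1.0, -0.01, -0.01, 57.92], [-0.01, 0.08, 1.0, 1349.91], [0.0, 0.0, 0.0, 1.0]] -0.129388435149269 [[469.0, 0.0, 279.0], [0.0, 469.0, 212.0], [0.0, 0.0, 1.0]]
[ 227.39690419 -608.29857335  249.34438915] [[ 0.937  0.35  -0.001]
 [ 0.35  -0.937  0.002]
 [ 0.    -0.002 -1.   ]] 85.42396475553548 0.1
```

View pics/scene0.png

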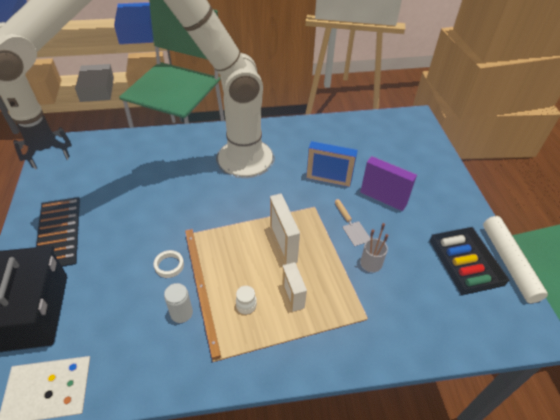

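View pics/top0.png

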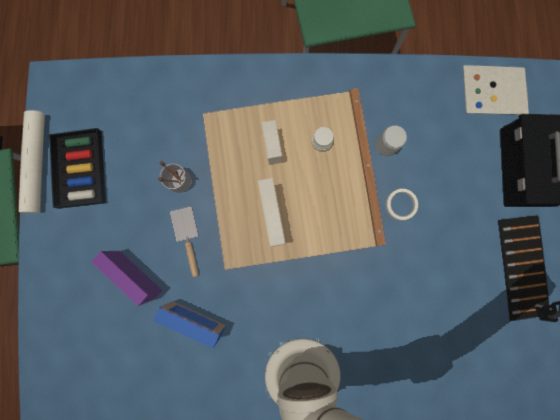

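The top view shows the board at about (205–383, 93–268) with the stop strip on its right. The larger white canvas is at (271,213), the small one at (272,142), and the jar at (323,139). The blue (190,323) and purple (126,278) frames are decoys: wrong colour and off the board. I'll confirm this with an enlarged crop and measure.

```bash
python3 - <<'E'
from h import *
c=load('top0.png'); im=c['img']
hsv=cv2.cvtColor(im,cv2.COLOR_RGB2HSV)
m=((hsv[...,1]<45)&(hsv[...,2]>165)).astype(np.uint8)
n,l,st,ce=cv2.connectedComponentsWithStats(m)
for i in range(1,n):
    x,y,w,h,a=st[i]
    if a>60 and 200<x<420 and 80<y<280:
        ct=max(cv2.findContours((l==i).astype(np.uint8),0,2)[0],key=cv2.contourArea)
        b=cv2.boxPoints(cv2.minAreaRect(ct)); print(st[i],b.round(1).tolist()); print(onz(c,b,162).round(0).tolist(), onz(c,[ce[i]],82).round())
# strip: reddish brown
s=((hsv[...,0]<14)&(hsv[...,1]>120)&(hsv[...,2]>80)).astype(np.uint8); s[:,:330]=0;s[:,400:]=0;s[:80]=0;s[270:]=0
ct=max(cv2.findContours(s,0,2)[0],key=cv2.contourArea); b=cv2.boxPoints(cv2.minAreaRect(ct)); print('strip',b.round(1).tolist(),onz(c,b,34).round(0).tolist())
cv2.imwrite('pics/crop0.png',cv2.resize(im[80:280,190:420,::-1],None,fx=3,fy=3,interpolation=2))
E
```

```text
[262 120  19  38 501] [[261.20001220703125, 122.0999984741211], [274.79998779296875, 119.69999694824219], [281.1000061035156, 155.3000030517578], [267.5, 157.6999969482422]]
[[690.0, 110.0, 162.0], [696.0, 74.0, 162.0], [602.0, 58.0, 162.0], [596.0, 93.0, 162.0]] [[665.  86.  82.]]
[313 127  20  18 274] [[313.0, 127.0], [332.0, 127.0], [332.0, 144.0], [313.0, 144.0]]
[[676.0, -25.0, 162.0], [676.0, -74.0, 162.0], [631.0, -73.0, 162.0], [632.0, -24.0, 162.0]] [[673. -58.  82.]]
[385 126  21  21 333] [[385.0, 126.0], [405.0, 126.0], [405.0, 146.0], [385.0, 146.0]]
[[679.0, -212.0, 162.0], [680.0, -265.0, 162.0], [626.0, -263.0, 162.0], [626.0, -211.0, 162.0]] [[ 673. -258.   82.]]
[258 179  27  67 982] [[257.3999938964844, 180.6999969482422], [272.1000061035156, 177.8000030517578], [284.6000061035156, 243.1999969482422], [269.8999938964844, 246.0]]
[[537.0, 119.0, 162.0], [544.0, 82.0, 162.0], [377.0, 51.0, 162.0], [370.0, 88.0, 162.0]] [[463.  86.  82.]]
[387 189  31  31 259] [[387.0, 189.0], [417.0, 189.0], [417.0, 219.0], [387.0, 219.0]]
[[514.0, -213.0, 162.0], [514.0, -291.0, 162.0], [437.0, -289.0, 162.0], [437.0, -211.0, 162.0]] [[ 483. -270.   82.]]
strip [[349.29998779296875, 90.0], [357.29998779296875, 88.5999984741211], [384.29998779296875, 242.89999389648438], [376.29998779296875, 244.3000030517578]] [[821.0, -141.0, 34.0], [825.0, -164.0, 34.0], [378.0, -231.0, 34.0], [374.0, -208.0, 34.0]]
```

View pics/crop0.png

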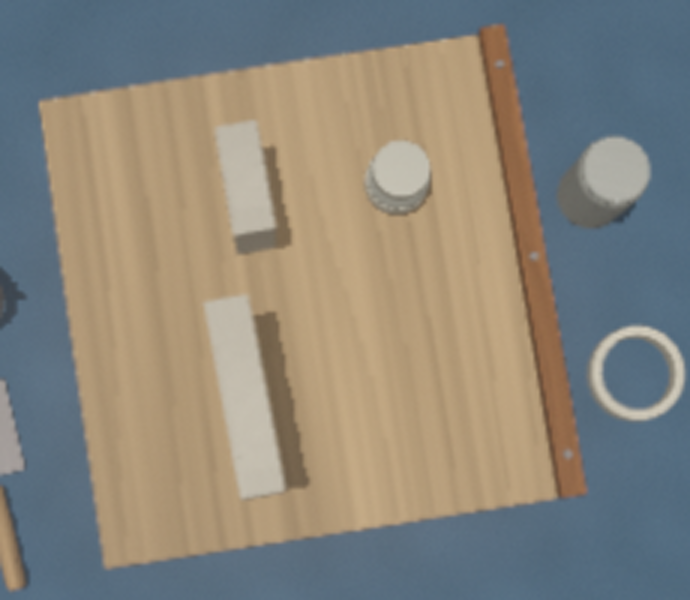

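The crop confirms it: the large white canvas is on the robot side of the board, with its face towards +y. I'll carry the tool over to that side at height, with the jaws open along the canvas width so that both fingertips push.

```bash
python3 -m pendant '[[45,-40,0,-0.14],[95,-80,0,-0.28],[145,-120,0,-0.42],[195,-160,0,-0.56],[240,-200,0,-0.7]]' 0
python3 - <<'E'
from h import *
s=read_state();M=R.from_rotvec(s['tool_rot']).as_matrix();print(M.round(3),s['qpos'])
for t in [(440,-150,250),(443,165,250)]: print((M.T@(np.array(t)-s['ee_pos'])).round())
E
```

```text
time: 0.72
ee_pos: [382.0, -337.5, 250.2]
tool_rot: [2.709, 1.591, -0.0]
wrist_force: [0.1, -0.1, 0.8]
opening: 85.6
[[ 0.487  0.874  0.   ]
 [ 0.874 -0.487 -0.   ]
 [-0.     0.    -1.   ]] [ 1.27402363  0.2884395  -0.70815526  1.89153174  0.21647035  1.03869325
 -0.03286912]
[192. -41.   0.]
[ 469. -191.    0.]
```

```bash
python3 -m pendant '[[55,-10,0,-0.14],[110,-20,0,-0.28],[165,-35,0,-0.42],[220,-55,0,-0.56],[275,-85,0,-0.69]]'
python3 - <<'E'
from h import *
s=read_state();M=R.from_rotvec(s['tool_rot']).as_matrix();print(M.round(3),s['qpos'])
for t in [(443,165,250)]: print((M.T@(np.array(t)-s['ee_pos'])).round())
E
```

```text
time: 1.35
ee_pos: [442.5, -56.6, 250.4]
tool_rot: [2.012, 2.413, 0.001]
wrist_force: [0.9, -0.1, 0.4]
opening: 85.0
[[-0.18   0.984  0.001]
 [ 0.984  0.18   0.   ]
 [ 0.     0.001 -1.   ]] [ 0.9805747   0.20734408 -1.00552836  2.02523327  0.2060898   1.01305048
  0.05557375]
[218.  40.   0.]
```

```bash
python3 -m pendant '[[55,10,0,0],[110,20,0,0],[165,30,0,0],[218,40,0,0],[218,40,0,0]]'
python3 -m pendant '[[0,0,50,0],[0,0,100,0],[0,0,100,0],[0,0,100,0],[0,0,100,0]]'
python3 - <<'E'
from h import *
s=read_state();M=R.from_rotvec(s['tool_rot']).as_matrix();print(M.round(3))
print((M.T@(np.array((454,103,150))-s['ee_pos'])).round())
snap('top','top1.png');c=snap('scene','scene1.png')
cv2.imwrite('pics/crop1.png',cv2.resize(c['img'][130:360,170:400,::-1],None,fx=2.5,fy=2.5,interpolation=2))
E
```

```text
time: 1.98
ee_pos: [441.9, 168.9, 250.7]
tool_rot: [-2.004, -2.417, -0.004]
wrist_force: [-0.3, -0.4, 0.1]
opening: 85.0
time: 2.6
ee_pos: [444.8, 163.6, 152.3]
tool_rot: [2.016, 2.407, 0.004]
wrist_force: [0.8, 0.5, 1.1]
opening: 85.6
[[-0.175  0.984  0.004]
 [ 0.984  0.175  0.001]
 [-0.     0.004 -1.   ]]
[-61.  -2.   2.]
```

View pics/crop1.png

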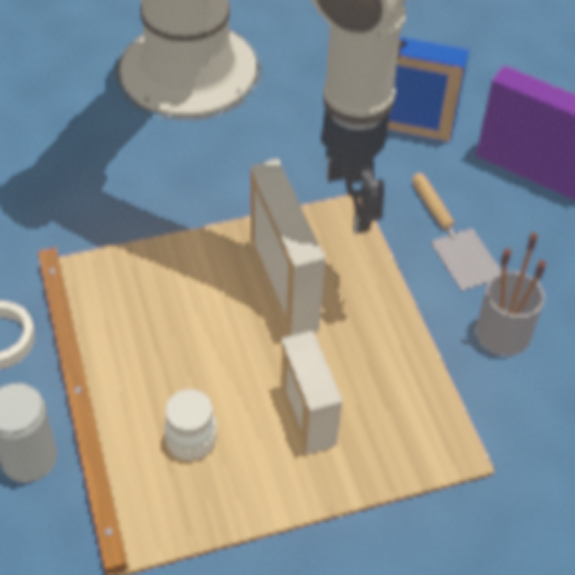

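The gripper is behind the white face at about (365,200) in the crop, and everything else is clear. Now I'll push gently, high on the face.

```bash
python3 -m pendant '[[-12,0,0,0],[-24,0,0,0],[-34,0,0,0],[-44,0,0,0],[-52,0,0,0]]'
python3 -m pendant '[[-6,0,0,0],[-12,0,0,0],[-18,0,0,0],[-24,0,0,0],[-24,0,0,0]]'
python3 - <<'E'
from h import *
snap('top','top2.png');c=snap('scene','scene2.png')
a=c['img'][130:330,170:400,::-1]; t=load('top2.png')['img'][80:280,190:420,::-1]
cv2.imwrite('pics/crop2.png',cv2.resize(np.hstack([a,t]),None,fx=1.7,fy=1.7,interpolation=2))
E
```

```text
time: 3.32
ee_pos: [452.5, 111.4, 150.3]
tool_rot: [-2.017, -2.408, 0.0]
wrist_force: [0.3, 1.6, 0.7]
opening: 85.3
time: 3.95
ee_pos: [456.6, 87.9, 150.2]
tool_rot: [2.018, 2.408, -0.001]
wrist_force: [0.7, 0.9, 0.8]
opening: 85.3
```

View pics/crop2.png

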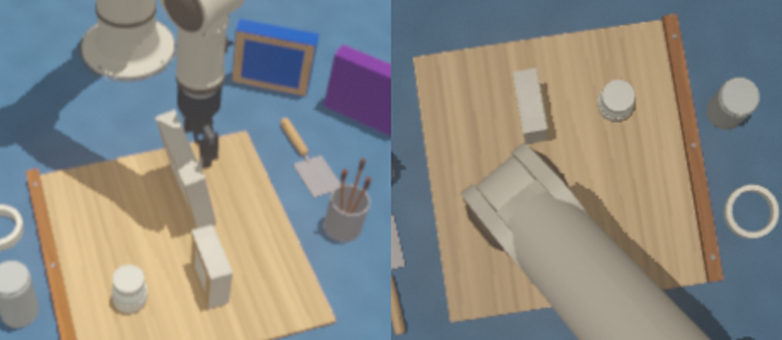

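The canvas is leaning (left panel, (185,165)). I'll continue a little at a time.

```bash
python3 -m pendant '[[-6,0,0,0],[-12,0,0,0],[-18,0,0,0],[-23,0,0,0],[-23,0,0,0]]'
python3 -m pendant '[[0,0,0,0],[0,0,0,0],[20,0,0,0],[40,0,0,0],[60,0,0,0]]'
python3 - <<'E'
from h import *
snap('top','top3.png');c=snap('scene','scene3.png')
a=c['img'][130:330,170:400,::-1]; t=load('top3.png')['img'][80:280,190:420,::-1]
cv2.imwrite('pics/crop3.png',cv2.resize(np.hstack([a,t]),None,fx=1.7,fy=1.7,interpolation=2))
E
```

```text
time: 4.68
ee_pos: [460.7, 65.3, 150.3]
tool_rot: [2.018, 2.408, -0.0]
wrist_force: [0.4, -0.1, -0.5]
opening: 85.2
time: 5.3
ee_pos: [449.9, 125.7, 150.4]
tool_rot: [2.016, 2.409, 0.0]
wrist_force: [-0.2, 0.3, 0.7]
opening: 85.2
```

View pics/crop3.png

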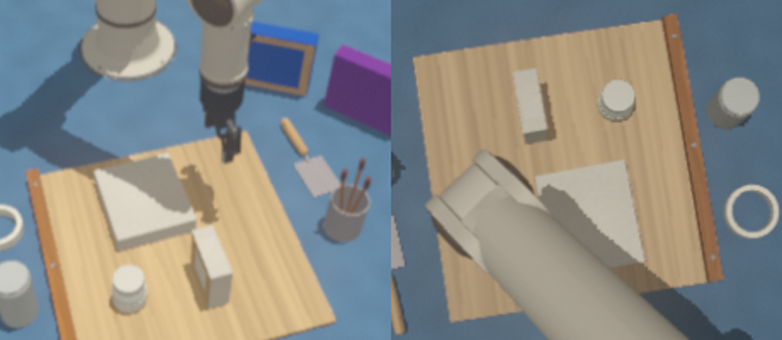

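The canvas lies flat, white face up, with its top edge (625–642, 161–262 in the right panel) short of the strip. Measuring it now.

```bash
python3 - <<'E'
from h import *
c=load('top3.png')
def f(uv): return [((u-391)/1.7+190,v/1.7+80) for u,v in uv]
print('bl tl tr',onz(c,f([(537,179),(625,161),(643,262)]),50).round().tolist())
print('strip inner',onz(load('top0.png'),[(349.3,90),(376.3,244.3)],34).round().tolist())
c=load('scene3.png'); print(onz(c,[(u/1.7+170,v/1.7+130) for u,v in [(95,167),(168,157),(195,209),(113,235)]],50).round().tolist())
s=read_state();print(s['ee_pos'],R.from_rotvec(s['tool_rot']).as_matrix().round(3).tolist())
E
```

```text
bl tl tr [[540.0, 73.0, 50.0], [569.0, -72.0, 50.0], [403.0, -99.0, 50.0]]
strip inner [[821.0, -141.0, 34.0], [374.0, -208.0, 34.0]]
[[401.0, -98.0, 50.0], [394.0, 45.0, 50.0], [526.0, 79.0, 50.0], [564.0, -77.0, 50.0]]
[449.61488364 127.42693092 150.62642872] [[-0.18, 0.984, 0.001], [0.984, 0.18, 0.001], [0.001, 0.001, -1.0]]
```

```bash
python3 -m pendant '[[-2,3,40,0.03],[-2,3,75,0.03],[-2,3,95,0.03],[-2,3,108,0.03],[-2,3,114,0.03]]'
python3 -m pendant '[[-10,0,0,0],[-20,0,0,0],[-30,0,0,0],[-40,0,0,0],[-50,0,0,0]]'
python3 - <<'E'
from h import *
s=read_state();print(s['ee_pos'],R.from_rotvec(s['tool_rot']).as_matrix().round(3).tolist(),s['wrist_force'])
E
```

```text
time: 6.02
ee_pos: [453.4, 123.1, 35.9]
tool_rot: [-2.053, -2.378, 0.001]
wrist_force: [-0.2, -0.7, 0.2]
opening: 85.6
time: 6.65
ee_pos: [461.0, 73.2, 36.5]
tool_rot: [2.053, 2.378, 0.0]
wrist_force: [2.3, 3.3, -0.6]
opening: 85.4
[460.99050595  73.16691625  36.48219064] [[-0.146, 0.989, 0.0], [0.989, 0.146, 0.0], [-0.0, 0.0, -1.0]] [ 2.28768241  3.26830802 -0.62015512]
```

Contact is made. I'll push about 85 mm towards the strip.

```bash
python3 -m pendant '[[-10,0,0,0],[-20,0,0,0],[-30,0,0,0],[-40,0,0,0],[-50,0,0,0]]'
python3 -m pendant '[[-10,0,0,0],[-20,0,0,0],[-28,0,0,0],[-34,0,0,0],[-38,0,0,0]]'
python3 - <<'E'
from h import *
snap('top','top4.png');c=snap('scene','scene4.png')
a=c['img'][160:330,170:370,::-1]; t=load('top4.png')['img'][110:280,220:420,::-1]
cv2.imwrite('pics/crop4.png',cv2.resize(np.hstack([a,t]),None,fx=2,fy=2,interpolation=2))
E
```

```text
time: 7.28
ee_pos: [468.2, 24.4, 36.4]
tool_rot: [-2.052, -2.379, -0.001]
wrist_force: [-0.6, 3.6, 2.0]
opening: 85.5
time: 7.9
ee_pos: [473.6, -13.2, 36.3]
tool_rot: [-2.052, -2.378, -0.0]
wrist_force: [-0.7, 4.8, 4.6]
opening: 85.8
```

View pics/crop4.png

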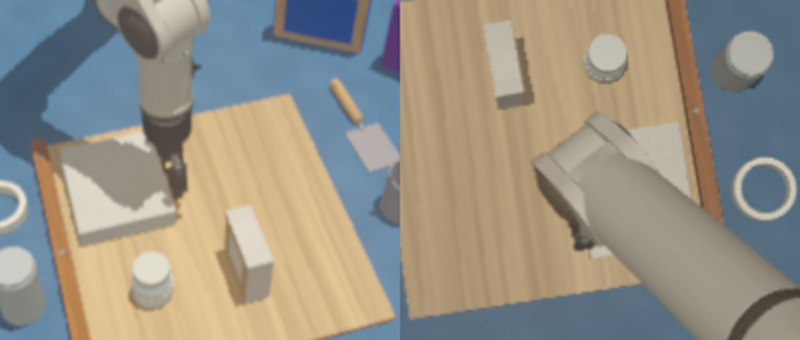

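The canvas is square to the strip with a small gap left, and the bystanders haven't moved. I'll continue slowly and watch the force.

```bash
python3 -m pendant '[[-3,0,0,0],[-6,0,0,0],[-8,0,0,0],[-10,0,0,0],[-12,0,0,0]]'
python3 -m pendant '[[-2,0,0,0],[-3,0,0,0],[-4,0,0,0],[-5,0,0,0],[-6,0,0,0]]'
```

```text
time: 8.62
ee_pos: [475.3, -25.0, 36.3]
tool_rot: [-2.052, -2.378, 0.0]
wrist_force: [-0.2, 4.6, 3.1]
opening: 85.0
time: 9.25
ee_pos: [476.2, -30.9, 36.3]
tool_rot: [-2.052, -2.379, 0.0]
wrist_force: [-0.1, 3.0, 2.4]
opening: 85.3
```

```bash
python3 -m pendant '[[-1,0,0,0],[-2,0,0,0],[-3,0,0,0],[-4,0,0,0],[-5,0,0,0]]'
python3 -m pendant '[[-1,0,0,0],[-2,0,0,0],[-3,0,0,0],[-3,0,0,0],[-3,0,0,0]]'
```

```text
time: 9.88
ee_pos: [476.2, -31.9, 36.3]
tool_rot: [-2.048, -2.378, -0.005]
wrist_force: [-4.5, 14.4, 4.0]
opening: 85.5
time: 10.5
ee_pos: [476.1, -31.9, 36.3]
tool_rot: [-2.045, -2.377, -0.009]
wrist_force: [-3.9, 19.5, 5.0]
opening: 85.4
```

The canvas has stopped against the strip, with about 20 N on the wrist. I'll back off, raise the tool and check that the edge is flush.

```bash
python3 -m pendant '[[15,0,0,0],[35,0,0,0],[60,0,-40,0],[100,0,-100,0],[150,0,-160,0]]'
python3 -m pendant '[[50,0,0,0],[100,0,0,0],[130,0,0,0],[130,0,0,0],[130,0,0,0]]'
python3 - <<'E'
from h import *
t=snap('top','top5.png');c=snap('scene','scene5.png')
a=c['img'][200:320,180:310,::-1]; t=t['img'][150:270,290:420,::-1]
cv2.imwrite('pics/crop5.png',cv2.resize(np.hstack([a,t]),None,fx=3,fy=3,interpolation=2))
E
```

```text
time: 11.12
ee_pos: [457.8, 93.3, 178.2]
tool_rot: [2.054, 2.375, -0.002]
wrist_force: [1.4, 0.3, 1.1]
opening: 85.4
time: 11.75
ee_pos: [439.1, 221.0, 176.5]
tool_rot: [2.053, 2.376, -0.002]
wrist_force: [-0.7, -0.2, -0.6]
opening: 85.2
```

View pics/crop5.png

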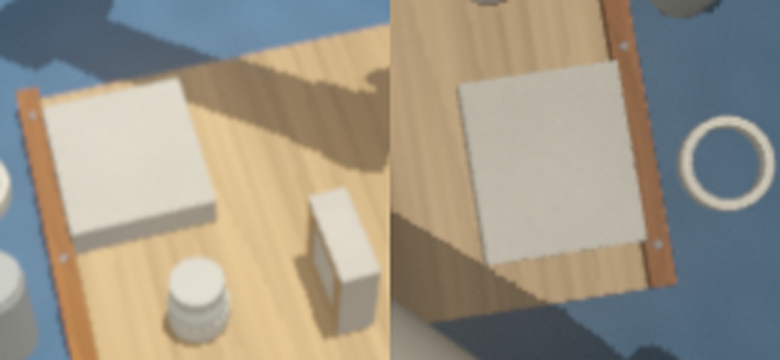

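```bash
python3 - <<'E'
from h import *
c=load('top5.png'); im=c['img']; hsv=cv2.cvtColor(im,cv2.COLOR_RGB2HSV)
# subpixel: per row, saturation transition white->brown (canvas edge), and brown->board at rows off canvas
S=hsv[...,1].astype(float); 
E=[];B=[]
for v in range(174,228):
    r=S[v,330:390]; j=np.where(r>85)[0][0]; a,b=r[j-1],r[j]; E.append((330+j-1+(85-a)/(b-a+1e-9),v))
    ln=S[v,290:335]; k=np.where(ln<70)[0][0]; B.append((290+k,v))
def line(P,z):
    p=onz(c,P,z)[:,:2]; vx,vy,x,y=cv2.fitLine(p.astype(np.float32),cv2.DIST_HUBER,0,.01,.01).ravel(); 
    d=np.array([vx,vy])*np.sign(vx); res=(p-[x,y])@[-d[1],d[0]]; return np.degrees(np.arctan2(d[1],d[0])),np.array([x,y]),res.std()
e=line(E,50);b=line(B,50);print('top edge',e,'bottom',b)
H=im.astype(float); ratio=H[...,2]/H[...,0]  # strip vs board
P=[]
for v in list(range(98,166)):
    r=cv2.GaussianBlur(ratio,(3,3),0)[v,335:385]; g=np.diff(r); P.append((335+np.argmin(g)+.5,v))
s=line(P,34); Q=[]
for v in range(98,166):
    r=cv2.GaussianBlur(H[...,1],(3,3),0)[v,340:372]; Q.append((340+np.argmin(np.diff(r))+.5,v))
s2=line(Q,34); print('strip',s,s2)
for q in(s,s2):
    t=np.radians(q[0]); print('gap',[round(float((e[1]+k*np.array([np.cos(np.radians(e[0])),np.sin(np.radians(e[0]))])-q[1])@[-np.sin(t),np.cos(t)]),1) for k in(-85,0,85)])
E
```

```text
top edge (np.float32(8.649897), array([ 496.14838, -191.61601], dtype=float32), np.float64(0.19599440117062572)) bottom (np.float32(7.9951115), array([491.75052, -37.23686], dtype=float32), np.float64(10.116907484423272))
strip (np.float32(29.392324), array([ 695.3353 , -186.76004], dtype=float32), np.float64(25.88501698360747)) (np.float32(8.41486), array([ 697.00854, -155.93997], dtype=float32), np.float64(0.8292098283917233))
gap [123.6, 93.5, 63.4]
gap [-6.2, -5.9, -5.5]
```

By the top-view fit the canvas edge is within 0.25° of the strip, about 0.7 mm over its width, with the small-canvas end marginally farther out. I'll do one more gentle press, biased 15 mm to that side, to make sure it's seated.

```bash
python3 -m pendant '[[-45,5,0,0],[-90,10,0,0],[-130,15,40,0],[-130,15,90,0],[-130,15,140,0]]'
python3 -m pendant '[[-25,0,0,0],[-50,0,0,0],[-75,0,0,0],[-95,0,0,0],[-110,0,0,0]]'
```

```text
time: 12.48
ee_pos: [473.4, 93.1, 35.4]
tool_rot: [2.057, 2.372, -0.0]
wrist_force: [0.8, 0.1, -0.4]
opening: 85.4
time: 13.1
ee_pos: [488.7, -15.2, 36.6]
tool_rot: [2.056, 2.375, -0.001]
wrist_force: [-0.1, 0.2, -1.1]
opening: 85.1
```

```bash
python3 -m pendant '[[-5,0,0,0],[-9,0,0,0],[-13,0,0,0],[-16,0,0,0],[-18,0,0,0]]'
python3 -m pendant '[[-1,0,0,0],[-2,0,0,0],[-4,0,0,0],[-5,0,0,0],[-6,0,0,0]]'
```

```text
time: 13.72
ee_pos: [491.3, -29.6, 36.8]
tool_rot: [-2.051, -2.379, -0.001]
wrist_force: [-1.1, 4.4, -0.0]
opening: 85.4
time: 14.35
ee_pos: [491.3, -29.7, 36.9]
tool_rot: [-2.045, -2.377, -0.01]
wrist_force: [-3.6, 17.5, 2.8]
opening: 85.5
```

It met firm resistance at the same line as before (8.2° slope between the two stops), so the canvas is seated. Retracting for a final look.

```bash
python3 -m pendant '[[15,0,0,0],[35,0,0,0],[60,0,-40,0],[100,0,-100,0],[150,0,-160,0]]'
python3 -m pendant '[[50,0,0,0],[100,0,0,0],[130,0,0,0],[130,0,0,0],[130,0,0,0]]'
python3 - <<'E'
from h import *
t=snap('top','top6.png');c=snap('scene','scene6.png')
a=c['img'][130:360,150:400,::-1]; t=t['img'][80:310,180:430,::-1]
cv2.imwrite('pics/crop6.png',cv2.resize(np.hstack([a,t]),None,fx=1.6,fy=1.6,interpolation=2))
for n in('top','scene'):
    d=cv2.absdiff(load(n+'5.png')['img'],load(n+'6.png')['img']).max(2); print(n,(d>30).sum())
E
```

```text
time: 14.98
ee_pos: [472.5, 96.6, 178.8]
tool_rot: [2.053, 2.377, -0.001]
wrist_force: [1.3, 0.5, -0.4]
opening: 85.9
time: 15.6
ee_pos: [453.7, 223.9, 177.0]
tool_rot: [2.052, 2.378, -0.002]
wrist_force: [0.5, 0.3, -0.1]
opening: 85.2
top 8744
scene 2609
```

View pics/crop6.png

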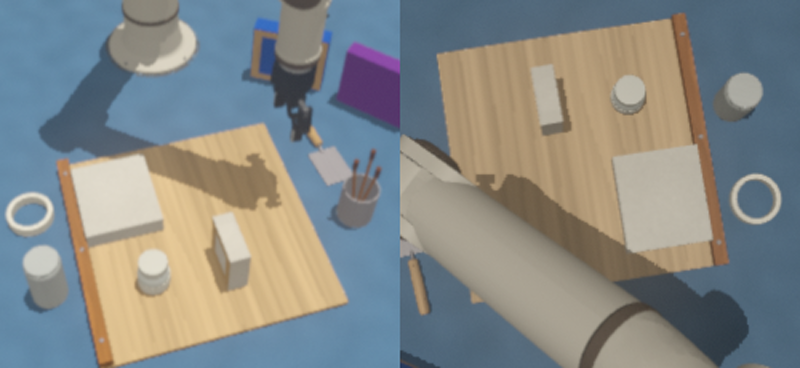

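The canvas is flat, white face up and flush against the strip at (665,200). The small canvas, jar, can, tape, mug and knife are where they were, and the robot is clear.

```bash
python3 -c "from bench import *; print(close_job())"
```

```text
the job is handed in; nothing more can be done
None
```

The large canvas lies flat on its back, white face up, with its top edge against the stop strip, and I've handed the job in. I tipped it with the open fingertips high on the white face, then pushed it about 105 mm along the board with both fingertips on its bottom edge. The job took about 16 s of robot time, and the highest wrist force I read was about 20 N, while pressing against the strip.

**Flushness:** two presses, 15 mm apart, both stopped against firm resistance, on a line sloping 8.2°. In the top view, taken after the first press, the canvas edge was at 8.65° and the strip at 8.4°. That is under 1 mm across the width, and I did not re-measure it after the second press.

**Checks that disagreed:** the same fit put the canvas edge about 6 mm past the strip face. I put that down to the strip's lower edge being picked up, which would account for about 4 mm, plus the calibration error. An automatic fit of the strip by colour ratio failed, so I ignored it.

**Other things:** in the final views the small canvas was still standing. By eye, the jar, can, tape, mug and knife had not moved, and the gripper was touching nothing. My before-and-after image comparison was no help here, because the arm and its shadow had moved between the pictures.

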